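# Weigh a praline by lifting it off the tared scale with tongs

### The job

Zero the bench scale by pressing its button fully down and letting it come up again; then take the tongs from their rest, close their jaws on the round domed praline and lift it about 10 cm straight off the scale, so that the scale shows its weight. Touch no chocolate with the fingers, and leave the other two pralines and everything else on the table where they are. Finish while still gripping the tongs, with the praline held up steadily in them.

Things in the scene. Friction and masses are not known exactly. Their poses are not given: they have to be found in the camera images.
- scale: Bench scale fixed to the table, white base 165 x 200 mm (x, y); origin: centre of its underside. Its x axis points from the front strip (display, button; top at 26 mm) to the back, away from the robot. The steel pan, 120 x 194 mm, centred at x = 20 mm, has its top 40 mm above the table and carries three pralines in a row along y, 66 mm apart.
- tare_button_top (a point): Centre of the top face of the scale's round push button: 22 mm across, pressed straight down, travel 6 mm, about 4 N when fully down. On the front strip beside the display, at x = -60, y = -55 mm in the scale's frame (right as seen by the robot).
- tare_button (a joint): Button travel in m: 0 released, 0.006 fully down; springs back by itself.
- round_praline: The praline to take: dark chocolate, round, 28 mm across, 26 mm high with upright sides for 20 mm and a domed top, about 20 g. Origin at the centre of its underside, which rests on the pan. It stands at any of the three places of the row.
- square_praline: Square dark praline 28 x 28 x 20 mm, loose on the pan; stays where it is. Origin at the centre of its underside.
- long_praline: Oblong dark praline 46 x 20 x 18 mm, loose on the pan with its long side roughly along the scale's x; stays where it is. Origin at the centre of its underside.
- tong_rest: Low wooden rest fixed to the table: base 135 x 74 x 8 mm, two upright cross boards 7 mm thick and 42 mm high (their ends 2 to 6 mm higher) at 4 and 110 mm along its x from its origin, which lies on the table under the tongs' origin. Between the boards the tongs' strips are free. Lift the tongs straight up.
- tongs: Steel spring tongs, 78 g, 200 mm long, level on the rest. x from bow (hinges) to jaws, z up; origin midway between the hinges at the strips' lower edge (42 mm over the table). Two upright strips, z 0 to 16 mm, 3 mm thick, x 0 to 120, then sloping down at 45 degrees to flat jaws (x 147 to 183, z -33 to -15 mm). At rest open: 45 mm over the strips at the grip point, 60 mm clear between the jaws.
- tongs_grip (a point): Grip point midway between the strips: x 58, z 8 mm in the tongs' frame, near the balance point. Squeeze the strips along the tongs' y. At 34 mm over the strips the jaws are 28 mm apart (the praline); 1 mm less width closes the jaws' gap by 2.8 mm. Springs push each strip out with about 6 N at rest, 9 N at 34 mm. Squeezed only to 43 mm the tongs can be carried still open.
- tongs_jaws (a point): Midway between the jaws, at the middle of their height: x = 165 mm, z = -24 mm in the tongs' frame, so 107 mm ahead of and 32 mm below the grip point.
- tongs_left (a joint): Closing angle of each arm of the tongs in rad (both move alike): 0 open, about 0.097 closed on the round praline, 0.175 fully shut with nothing between.
- ribbon_spool: Ribbon spool lying flat, 77 mm across, 28 mm high, in front of the scale on the left; a bystander
- ink_pad: Flat tin ink pad 60 x 90 x 17 mm, left behind the scale. In front of it, by the left of the scale, stand a fixed card holder, 85 mm high, at about x 0.63 m, y -0.03 to 0.04 m, and a fixed rack of bars, 80 mm high, at about x 0.47 to 0.58, y 0 to 0.1 m (robot frame); a bystander
- date_stamp: Hand stamp with a black knob handle, 30 x 50 x 70 mm, a bystander beside the tall dark paper bag. The bag is a fixed obstacle 0.5 m high: its upright face toward the scale runs from about x 0.44, y -0.48 to x 0.66, y -0.41 and its face toward the robot from x 0.44, y -0.48 to x 0.55, y -0.84 (m, robot frame); keep arm and gripper clear of it, also when leaving the start.
- round_box: Round wooden box 68 mm across, 30 mm high, behind the scale; a bystander

How it is judged:
On the way, in this order (a step that is already met when the one before it is completed fails the run):
1. the scale's button is pressed fully down (value of joint tare_button above 0.005 m), for 0.05 s.
2. the button is let up again (value of joint tare_button below 0.0015 m), for 0.1 s.
3. the tongs are taken off their rest in the gripper (contact force between the fingers and tongs above 1 N and contact force between tongs and tong_rest below 0.02 N and height (world z) of tongs above 0.055 m), for 0.2 s.
4. the round praline is lifted off the pan between the jaws (height (world z) of round_praline above 0.1 m and contact force between tongs and round_praline above 0.3 N and distance between round_praline and tongs_jaws below 0.03 m and value of joint tongs_left above 0.06 rad and contact force between the fingers and tongs above 1 N and contact force between each of round_praline, tongs and scale below 0.02 N and contact force between tongs and tong_rest below 0.02 N), for 0.2 s.
At the end, for the whole second after the job is handed in: Gripper holds tongs, jaws hold the round praline: underside over 100 mm above the table, still, within 30 mm of the jaws' middle, touching only the tongs; tongs off scale and rest; button up; other pralines within 15 mm, bystanders within 30 mm of their starts (all of step 4 and linear speed of round_praline below 0.03 m/s and value of joint tare_button below 0.0015 m and distance of each of square_praline, long_praline from where it was at the start of the episode below 0.015 m and distance of each of ribbon_spool, ink_pad, date_stamp, round_box from where it was at the start of the episode below 0.03 m); the arm keeps its last pose, push and grip.
It fails at once if the fingers touch a chocolate (contact force between the fingers and round_praline above 0.3 N or contact force between the fingers and square_praline above 0.3 N or contact force between the fingers and long_praline above 0.3 N).
It fails at once if another praline is moved more than 15 mm (distance of any of square_praline, long_praline from where it was at the start of the episode above 0.015 m).
It fails at once if a bystander is moved more than 30 mm (distance of any of ribbon_spool, ink_pad, date_stamp, round_box from where it was at the start of the episode above 0.03 m).
It also fails if it takes over 54 s, if anything falls off the work surface, if the arm or the gripper's body presses on something with over 40 N, if the wrist force passes 120 N, or if a joint passes its speed limit or range.

### The arm

A 6-joint arm with a two-finger parallel gripper is mounted at the origin on a cart in front of the work surface, level with it; the furniture and walls round the work are solid. World frame = base frame: x ahead of the robot, y to its left, z up, the work surface at z = 0. Lengths are in m, angles in rad, forces in N, time in s.
With the tool pointing down it reaches from about 0.35 to 0.975 m from the base axis. Payload 4.9 kg.
Tool frame: the origin (TCP) lies on the centre line of the jaws, within the pads' length; the fingertips stand manip.tip_reach ahead of it and the grasp point (between the pads) is the TCP (manip.tip_reach is the distance from the TCP to the fingertips, in m); z points along the fingers, y is the line along which they close (so a half turn about z gives the same grasp; the last joint's range is limited). The gripper opens to 85 mm and grips with 20 to 120 N. Pads are 22 mm wide; open, the fingers measure 114 mm over their backs; the gripper's body (76 mm by 85 mm) begins 54 mm behind the grasp point. The pads swing forward as they close: fully open they stand 13 mm farther back than shut.
Start: joints at [1.146, 0.053, 1.613, -0, 1.476, -0.119], TCP at [0.188, 0.596, 0.25] pointing down, gripper open.
Joint ranges: [-3.01, 3.01], [-1.01, 2.22], [0.06, 2.58], [-1.02, 4.17], [0.09, 2.62], [-3.14, 3.14]. Speed limits (rad/s): [2.57, 2.57, 3.14, 3.14, 3.14, 3.14].

### API

Orientations are given as a unit quaternion [w, x, y, z].
In Python, from plant import manip gives the robot as it stands. The module is installed in compiled form; this text tells all that it offers.
- The arm moves only by the tool move_arm, never from a script. Its argument "rows" is a list of rows, each a list of 7 numbers: the shift along the tool's x, y, z in cm, then the turn, a rotation vector about the tool's x, y, z in degrees, then the opening, from -1 (shut) to 1 (fully open). In form: [[tx, ty, tz, ax, ay, az, jaw], ...]. A call has 1 to 20 rows; each row shifts and turns the commanded pose from where the row before left it, along the tool's axes as they then stand; what a row does not reach is not made up. A row lasts 1/12 s, in which the tool goes at most 41.7 mm and 7.16 degrees, less where a joint would pass 70% of its speed; a pose out of reach is approached as far as the arm can. A call is refused whole if a number of a shift passes 4.17 or a number of a turn 7.16, either way. A call with a gripper value outside its range is refused whole. The fingers move at their own pace and stop on an object; the grip force is fixed at half the most. Time passes only in rows, so rows that do not move let the fingers close. It gives the time, the measured TCP pose, the force, the opening and the grip force at its end, in the units of the state.
- manip.state(): the state, without advancing time (a new reading comes with each control period).
- manip.grab_frame(name): name is "side" or "top"; returns a dict with "img" (400x640x3 uint8, blue, green, red), "mtx" (3x3 intrinsics, pixels), "R" (3x3) and "t" (3): a world point X has camera coordinates R X + t. Camera axes: x right, y down, z forward; pixel columns grow to the right and rows downward; lengths in m; the calibration is good to about 2 mm. A picture is of the moment at which its call begins. There is no depth.
- manip.job_done(): hands the job in; it is judged then, once.
The state is a dict: "time": time; "joint_pos": joint angles; "joint_vel": joint speeds; "joint_efforts": joint torques, N m; "tool_pos": TCP position; "tool_rot": TCP orientation; "contact_force": force on the tool from outside, world axes, zero at the start; "ft_torque": the same for the moment, N m; "gripper_width": opening from 0.0 (shut) to 1.0 (fully open); "grasp_force": force on a finger pad.
Only numpy, scipy, OpenCV 4.12 (cv2) and the standard library are available. Lean on these libraries where they do the work, as an engineer would, in place of code of your own. Each camera call takes 0.05 s, during which the arm holds its last target. There are 200 camera calls.

## Working session

There is one attempt and no reset: what is moved stays moved. The work goes in short steps, Python scripts to look and compute and a tool call to move; the robot and the scene stay as the last step left them, time stands still between calls to the robot, and variables do not carry over. Pictures are saved under pics/ and viewed, at most 10 in all, crops included, and the job is handed in when it is done.

Besides the shell and the picture viewer there is one more tool, called after "Emit:" as name(argument=value, ...) on one line, values as JSON. move_arm: Moves the arm, as the interface text tells. Its arguments: {"type":"object","properties":{"rows":{"type":"array","items":{"type":"array","items":{"type":"number"}}}},"required":["rows"]}

```bash
mkdir -p pics
python3 - <<'E'
from plant import manip
import cv2,numpy as np,pickle
d={}
for n in("side","top"):
    f=manip.grab_frame(n);d[n]=f;cv2.imwrite(f"pics/{n}0.png",f["img"])
    print(n,f["mtx"].round(1).tolist(),(-f["R"].T@f["t"]).round(3),f["R"].round(2).tolist())
pickle.dump(d,open("f0.pkl","wb"))
s=manip.state();print(s,manip.tip_reach)
E
```

```text
side [[445.0, 0.0, 320.6], [0.0, 445.0, 200.1], [0.0, 0.0, 1.0]] [ 1.306 -0.482  0.491] [[0.34, 0.94, 0.03], [0.46, -0.14, -0.88], [-0.82, 0.31, -0.48]]
top [[482.2, 0.0, 328.2], [0.0, 482.2, 188.7], [0.0, 0.0, 1.0]] [ 0.52  -0.201  1.03 ] [[-0.0, -1.0, -0.03], [-1.0, 0.0, -0.09], [0.09, 0.03, -1.0]]
{'time': 0.1, 'joint_pos': array([ 1.14599846e+00,  5.33051375e-02,  1.61420247e+00, -4.12404965e-05,
        1.47596783e+00, -1.18977465e-01]), 'joint_vel': array([-0.00072222, -0.00131633, -0.00184174, -0.00123417,  0.00087884,
        0.00075683]), 'joint_efforts': array([ 6.21320796e-04, -3.94904065e+01, -3.71363461e+01, -1.32075438e-04,
        3.92085480e-03, -9.61232246e-06]), 'tool_pos': array([0.18794454, 0.59550573, 0.2491497 ]), 'tool_rot': array([-2.33038823e-04,  1.52313001e-01,  9.88331859e-01, -9.12321138e-04]), 'contact_force': array([ 0.35425556,  0.39561251, -0.30288735]), 'ft_torque': array([0.02388482, 0.01280077, 0.03247752]), 'grasp_force': 0.0, 'gripper_width': 0.9991451271305053} 0.019
```

View pics/top0.png

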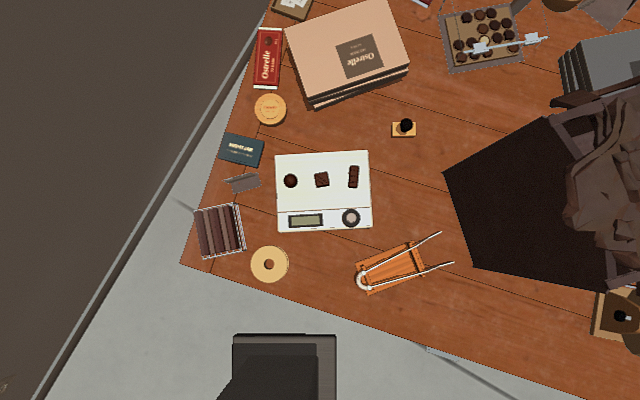

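View pics/side0.png

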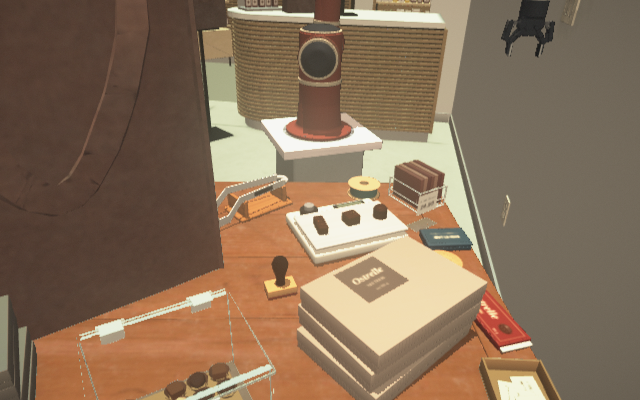

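The top view shows the round praline at (290,181), square at (321,179), long at (353,177), and the button at (351,218). The tongs' bow is at (363,281) and the jaws are at (441,233) and (453,263). Next I'll measure all of these.

```bash
cat > h.py <<'E'
import cv2,numpy as np
def ray(f,uv,z):
    uv=np.atleast_2d(uv).astype(float); K=f["mtx"]
    d=np.c_[(uv-[K[0,2],K[1,2]])/[K[0,0],K[1,1]],np.ones(len(uv))]@f["R"]
    c=-f["R"].T@f["t"]; return (c+d*((z-c[2])/d[:,2])[:,None])[:,:2]
def blobs(m,x0,y0,x1,y1,amin):
    k=np.zeros_like(m);k[y0:y1,x0:x1]=m[y0:y1,x0:x1]
    cs,_=cv2.findContours(k,cv2.RETR_EXTERNAL,cv2.CHAIN_APPROX_NONE)
    return [c for c in cs if cv2.contourArea(c)>=amin]
E
python3 - <<'E'
import pickle;from h import *
f=pickle.load(open("f0.pkl","rb"))["top"];im=f["img"];hsv=cv2.cvtColor(im,cv2.COLOR_BGR2HSV)
dark=((hsv[...,2]<110)*255).astype(np.uint8)
for c in blobs(dark,278,155,368,228,30):
    (u,v),s,a=cv2.minAreaRect(c);p=cv2.moments(c);uv=(p['m10']/p['m00'],p['m01']/p['m00'])
    print("dark",np.round(uv,1),np.round(s,1),round(a),"z50",ray(f,uv,.05).round(4),"z32",ray(f,uv,.032).round(4))
white=((hsv[...,1]<45)&(hsv[...,2]>150)).astype(np.uint8)*255
for c in blobs(white,262,140,385,240,800):
    b=cv2.boxPoints(cv2.minAreaRect(c));print("scale box",b.round(1).tolist(),ray(f,b,.03).round(4).tolist())
t=((hsv[...,1]<90)&(hsv[...,2]>110)).astype(np.uint8)*255
for c in blobs(t,345,225,470,300,15):
    print("tong",cv2.boundingRect(c),cv2.contourArea(c))
cv2.imwrite("pics/t1.png",np.hstack([cv2.resize(im[222:302,340:470],None,fx=4.5,fy=4.5,interpolation=cv2.INTER_CUBIC)]))
E
```

```text
dark [304.9 220.3] [12.8 34.1] 86 z50 [[ 0.5482 -0.1274]] z32 [[ 0.5487 -0.126 ]]
dark [350.6 217.7] [17. 17.] 45 z50 [[ 0.5533 -0.2202]] z32 [[ 0.5539 -0.2205]]
dark [290.2 180.4] [13. 13.] 90 z50 [[ 0.6298 -0.0968]] z32 [[ 0.6318 -0.0949]]
dark [321.4 179.2] [14.1 13.5] 81 z50 [[ 0.6321 -0.1607]] z32 [[ 0.6342 -0.16  ]]
dark [353.1 176.3] [ 9.4 22.3] 4 z50 [[ 0.6378 -0.2256]] z32 [[ 0.64   -0.2261]]
scale box [[273.70001220703125, 154.89999389648438], [367.0, 149.39999389648438], [371.5, 226.10000610351562], [278.20001220703125, 231.60000610351562]] [[0.6862, -0.0595], [0.6968, -0.2556], [0.5367, -0.2636], [0.5255, -0.0705]]
tong (356, 231, 99, 60) 236.5
tong (345, 225, 28, 4) 47.0
```

View pics/t1.png

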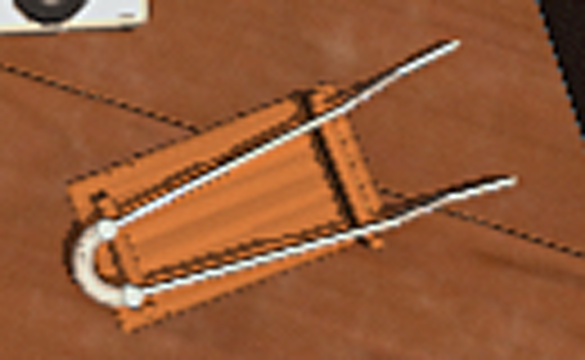

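The crop gives the hinges at (107,229) and (133,294), and the jaw tips at (458,43) and (513,181). Next I'll compute the tongs' pose and start towards the button.

```bash
cat >> h.py <<'E'
from scipy.spatial.transform import Rotation as Ro
def st():
    from plant import manip
    s=manip.state(); q=s["tool_rot"]; return s,Ro.from_quat(np.r_[q[1:],q[0]]).as_matrix()
def to(x,y,z,yaw=None):
    s,R=st(); d=np.array([x,y,z])-s["tool_pos"]
    c=np.degrees(np.arctan2(R[1,0],R[0,0]))
    print("t",round(s["time"],2),"pos",s["tool_pos"].round(4),"yaw",c.round(2),"tilt z",R[:,2].round(3),"shift cm",(R.T@d*100).round(2),
      "turn z",None if yaw is None else round(-((yaw-c+180)%360-180),1),"F",s["contact_force"].round(1),"w",round(s["gripper_width"],3),round(s["grasp_force"],1))
E
python3 - <<'E'
import pickle;from h import *
f=pickle.load(open("f0.pkl","rb"))["top"]
P=lambda a:np.array(a)/4.5+[340-.4,222-.4]
h=ray(f,P([(107,229),(133,294)]),.058);t=ray(f,P([(458,43),(513,181)]),.027)
print(h,t);o=h.mean(0);e=t.mean(0);d=e-o;print(np.linalg.norm(d),np.degrees(np.arctan2(d[1],d[0])),np.linalg.norm(h[0]-h[1]),np.linalg.norm(t[0]-t[1]))
print("grip",o+d/np.linalg.norm(d)*.058, e-d/np.linalg.norm(d)*.125)
to(.5535,-.2203,.25,183.4)
E
```

```text
[[ 0.44421662 -0.24480943]
 [ 0.41593895 -0.25603064]] [[ 0.52614843 -0.40719657]
 [ 0.46363449 -0.43063467]]
0.18053136938278264 -68.96021579768001 0.030422725712549628 0.06676329268980508
grip [ 0.45090072 -0.30455325] [ 0.45001444 -0.3022492 ]
t 0.1 pos [0.1879 0.5955 0.2491] yaw 162.48 tilt z [-0.001 -0.002 -1.   ] shift cm [-5.942e+01 -6.679e+01  3.000e-02] turn z -20.9 F [ 0.4  0.4 -0.3] w 0.999 0.0
```

Emit:
move_arm(rows=[[-2.7,-3.04,0,0,0,0,-1],[-2.7,-3.04,0,0,0,0,-1],[-2.7,-3.04,0,0,0,0,-1],[-2.7,-3.04,0,0,0,0,-1],[-2.7,-3.04,0,0,0,0,-1],[-2.7,-3.04,0,0,0,0,-1],[-2.7,-3.04,0,0,0,0,-1],[-2.7,-3.04,0,0,0,0,-1],[-2.7,-3.04,0,0,0,0,-1],[-2.7,-3.04,0,0,0,0,-1],[-2.7,-3.04,0,0,0,0,-1],[-2.7,-3.04,0,0,0,0,-1],[-2.7,-3.04,0,0,0,0,-1],[-2.7,-3.04,0,0,0,0,-1],[-2.7,-3.04,0,0,0,0,-1],[0,0,0,0,0,-7,-1],[0,0,0,0,0,-7,-1],[0,0,0,0,0,-7,-1],[0,0,0,0,0,0,-1],[0,0,0,0,0,0,-1]])

```text
time: 1.77
tool_pos: [0.4368, 0.0392, 0.2499]
tool_rot: [-0.0, -0.029, 1.0, 0.0]
contact_force: [1.2, -0.7, -0.2]
gripper_width: 0.002
grasp_force: 0.0
```

```bash
python3 -c "
from h import *;to(.5505,-.2203,.15,183.4)"
```

```text
t 1.77 pos [0.4368 0.0392 0.2499] yaw -176.71 tilt z [-0.001  0.    -1.   ] shift cm [ -9.86 -26.56   9.98] turn z -0.1 F [ 1.2 -0.7 -0.2] w 0.002 0.0
```

Emit:
move_arm(rows=[[-1.23,-3.32,1.25,0,0,0,-1],[-1.23,-3.32,1.25,0,0,0,-1],[-1.23,-3.32,1.25,0,0,0,-1],[-1.23,-3.32,1.25,0,0,0,-1],[-1.23,-3.32,1.25,0,0,0,-1],[-1.23,-3.32,1.25,0,0,0,-1],[-1.23,-3.32,1.25,0,0,0,-1],[-1.23,-3.32,1.25,0,0,0,-1],[0,0,2,0,0,0,-1],[0,0,2,0,0,0,-1],[0,0,2,0,0,0,-1],[0,0,1,0,0,0,-1],[0,0,0,0,0,0,-1],[0,0,0,0,0,0,-1]])

```text
time: 2.93
tool_pos: [0.5513, -0.2194, 0.0801]
tool_rot: [-0.0, -0.03, 1.0, 0.0]
contact_force: [0.8, 0.9, 0.7]
gripper_width: 0.0
grasp_force: 0.0
```

```bash
python3 -c "
from h import *;to(.5505,-.2203,.05,183.4)
from plant import manip
print(manip.tip_reach)
a=manip.grab_frame('side')
p=a['R']@np.array([.5535,-.2203,.035])+a['t'];q=a['mtx']@p;u,v=(q[:2]/q[2]).astype(int);print(u,v)
cv2.imwrite('pics/b1.png',cv2.resize(a['img'][v-50:v+50,u-60:u+90],None,fx=5,fy=5,interpolation=cv2.INTER_CUBIC))"
```

```text
t 2.93 pos [ 0.5513 -0.2194  0.0801] yaw -176.55 tilt z [-0.001  0.    -1.   ] shift cm [ 0.08 -0.08  3.01] turn z 0.0 F [0.8 0.9 0.7] w 0.0 0.0
0.019
309 209
```

View pics/b1.png

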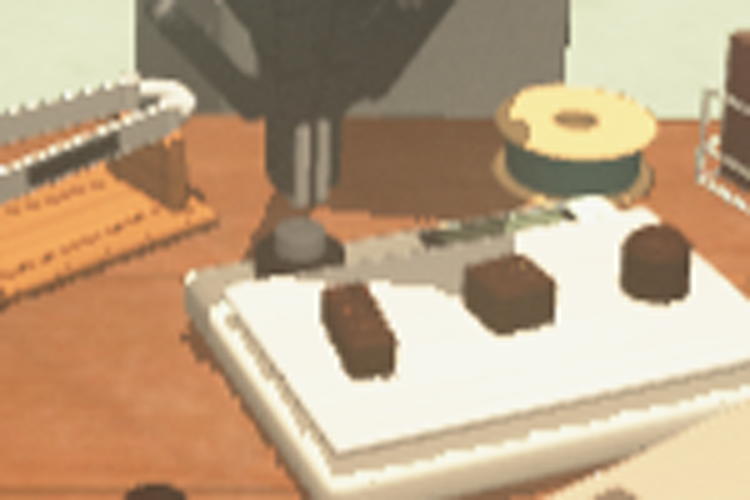

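The fingertips at (300,195) are right above the button at (300,235). I'll press down gently.

Emit:
move_arm(rows=[[0,0,0.5,0,0,0,-1],[0,0,0.5,0,0,0,-1],[0,0,0.5,0,0,0,-1],[0,0,0.4,0,0,0,-1],[0,0,0.2,0,0,0,-1],[0,0,0,0,0,0,-1]])

```text
time: 3.48
tool_pos: [0.5521, -0.2202, 0.061]
tool_rot: [0.0, -0.03, 1.0, -0.0]
contact_force: [-2.6, 1.9, 8.3]
gripper_width: 0.003
grasp_force: 4.2
```

Emit:
move_arm(rows=[[0,0,0.1,0,0,0,-1],[0,0,0.1,0,0,0,-1],[0,0,0,0,0,0,-1]])

```text
time: 3.73
tool_pos: [0.5523, -0.2203, 0.0608]
tool_rot: [0.0, -0.03, 1.0, -0.0]
contact_force: [-7.1, 2.9, 18.3]
gripper_width: -0.002
grasp_force: 8.9
```

```bash
python3 -c "
from h import *
from plant import manip
a=manip.grab_frame('side');u,v=309,209
cv2.imwrite('pics/b2.png',cv2.resize(a['img'][v-40:v+30,u-50:u+50],None,fx=7,fy=7,interpolation=cv2.INTER_CUBIC))"
```

```text
(no output)
```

View pics/b2.png

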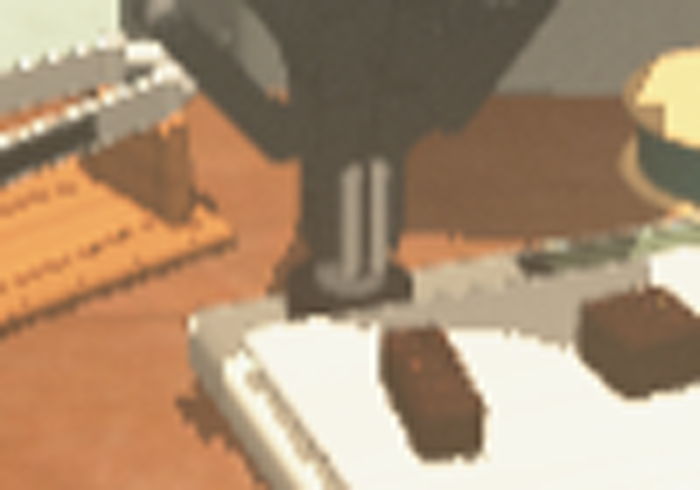

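The button is flush in its collar at the hard stop, so it is fully down. I'll release it and move above the tongs.

Emit:
move_arm(rows=[[0,0,-1,0,0,0,-1],[0,0,-3,0,0,0,-1],[0,0,-3,0,0,0,-1],[0,0,-3,0,0,0,1],[2.67,-1.92,0,0,0,0,1],[2.67,-1.92,0,0,0,0,1],[2.67,-1.92,0,0,0,0,1],[2.67,-1.92,0,0,0,0,1],[0,0,0,0,0,6.6,1],[0,0,0,0,0,6.6,1],[0,0,0,0,0,6.6,1],[0,0,0,0,0,6.6,1],[0,0,0,0,0,6.6,1],[0,0,0,0,0,6.6,1],[0,0,0,0,0,6.6,1],[0,0,0,0,0,6.6,1],[0,0,0,0,0,6.6,1],[0,0,0,0,0,6.6,1],[0,0,0,0,0,6.6,1],[0,0,0,0,0,0,1]])

```text
time: 5.45
tool_pos: [0.4492, -0.3029, 0.1569]
tool_rot: [-0.0, 0.568, 0.823, 0.0]
contact_force: [-0.3, -0.0, -0.3]
gripper_width: 1.002
grasp_force: 0.0
```

```bash
python3 -c "
from h import *;to(.4505,-.3035,.054,111)"
```

```text
t 5.45 pos [ 0.4492 -0.3029  0.1569] yaw 110.77 tilt z [-0.001  0.001 -1.   ] shift cm [-0.11  0.1  10.29] turn z -0.2 F [-0.3 -0.  -0.3] w 1.002 0.0
```

Emit:
move_arm(rows=[[-0.1,0.1,2.3,0,0,0,1],[0,0,2.3,0,0,0,1],[0,0,2.3,0,0,0,1],[0,0,1.7,0,0,0,1],[0,0,1,0,0,0,1],[0,0,0.7,0,0,0,1],[0,0,0,0,0,0,0.5],[0,0,0,0,0,0,0.2],[0,0,0,0,0,0,0.1],[0,0,0,0,0,0,0.1],[0,0,0,0,0,0,0.1],[0,0,0,0,0,0,0.1],[0,0,0,0,0,0,0.1]])

```text
time: 6.53
tool_pos: [0.4516, -0.3044, 0.0558]
tool_rot: [0.001, 0.567, 0.824, -0.0]
contact_force: [-0.8, 0.4, 4.8]
gripper_width: 0.549
grasp_force: 5.8
```

```bash
python3 -c "
from h import *;to(.4505,-.3035,.054,111)
from plant import manip
for n,(u,v) in dict(top=(405,258),side=(250,190)).items():
    a=manip.grab_frame(n)
    cv2.imwrite(f'pics/c_{n}.png',cv2.resize(a['img'][v-50:v+50,u-65:u+65],None,fx=3,fy=3,interpolation=cv2.INTER_CUBIC))
i=[cv2.imread(f'pics/c_{n}.png') for n in('top','side')];cv2.imwrite('pics/c1.png',np.hstack(i))"
```

```text
t 6.53 pos [ 0.4516 -0.3044  0.0558] yaw 110.89 tilt z [ 0.002 -0.002 -1.   ] shift cm [ 0.13 -0.07  0.18] turn z -0.1 F [-0.8  0.4  4.8] w 0.549 5.8
```

View pics/c1.png

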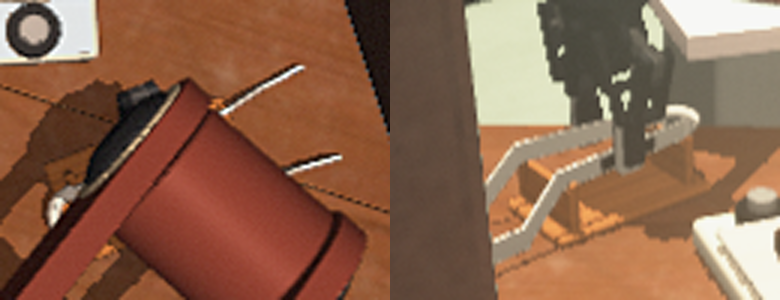

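In the side view the fingers straddle the strips at the grip point and are touching. I'll squeeze slightly and lift.

Emit:
move_arm(rows=[[0,0,0,0,0,0,0.05],[0,0,0,0,0,0,0.03],[0,0,0,0,0,0,0.03],[0,0,0,0,0,0,0.03],[0,0,0,0,0,0,0.03]])

```text
time: 7.05
tool_pos: [0.4518, -0.3046, 0.0562]
tool_rot: [0.001, 0.567, 0.824, -0.0]
contact_force: [-0.6, 0.9, 8.9]
gripper_width: 0.519
grasp_force: 8.2
```

```bash
python3 -c "
from h import *;to(.4505,-.3035,.054,111)"
```

```text
t 7.05 pos [ 0.4518 -0.3046  0.0562] yaw 110.89 tilt z [ 0.002 -0.002 -1.   ] shift cm [ 0.15 -0.08  0.22] turn z -0.1 F [-0.6  0.9  8.9] w 0.519 8.2
```

Emit:
move_arm(rows=[[0,0,-0.4,0,0,0,0.03],[0,0,-0.6,0,0,0,0.03],[0,0,-0.8,0,0,0,0.03],[0,0,-1,0,0,0,0.03],[0,0,-1,0,0,0,0.03],[0,0,-1.5,0,0,0,0.03],[0,0,-1.5,0,0,0,0.03],[0,0,-1.5,0,0,0,0.03],[0,0,-1.5,0,0,0,0.03],[0,0,-1.5,0,0,0,0.03],[0,0,-1,0,0,0,0.03],[0,0,-0.5,0,0,0,0.03],[0,0,0,0,0,0,0.03],[0,0,0,0,0,0,0.03]])

```text
time: 8.22
tool_pos: [0.4507, -0.3035, 0.1822]
tool_rot: [-0.0, 0.567, 0.824, 0.0]
contact_force: [0.1, 0.5, -1.0]
gripper_width: 0.516
grasp_force: 5.5
```

```bash
python3 -c "
from h import *;to(.42,-.2,.19,183.4)
from plant import manip
for n,(u,v) in dict(top=(405,248),side=(250,150)).items():
    a=manip.grab_frame(n)
    cv2.imwrite(f'pics/c_{n}.png',cv2.resize(a['img'][v-50:v+50,u-65:u+65],None,fx=3,fy=3,interpolation=cv2.INTER_CUBIC))
i=[cv2.imread(f'pics/c_{n}.png') for n in('top','side')];cv2.imwrite('pics/c2.png',np.hstack(i))"
```

```text
t 8.22 pos [ 0.4507 -0.3035  0.1822] yaw 110.88 tilt z [-0.  0. -1.] shift cm [10.77  0.83 -0.78] turn z -72.5 F [ 0.1  0.5 -1. ] w 0.516 5.5
```

View pics/c2.png

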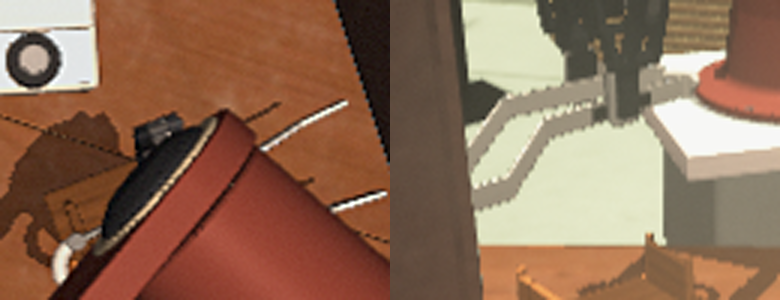

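The tongs are held level and clear of the rest, with the jaws at crop (345,100) and (385,195) in the top half. I'll back away from the bag and turn.

Emit:
move_arm(rows=[[1.8,0.14,-0.1,0,0,0,0.03],[1.8,0.14,-0.1,0,0,0,0.03],[1.8,0.14,-0.1,0,0,0,0.03],[1.8,0.14,-0.1,0,0,0,0.03],[1.8,0.14,-0.1,0,0,0,0.03],[1.8,0.14,-0.1,0,0,0,0.03],[0,0,0,0,0,-6,0.03],[0,0,0,0,0,-6,0.03],[0,0,0,0,0,-6,0.03],[0,0,0,0,0,-6,0.03],[0,0,0,0,0,-6,0.03],[0,0,0,0,0,-6,0.03],[0,0,0,0,0,-6,0.03],[0,0,0,0,0,-6,0.03],[0,0,0,0,0,-6,0.03],[0,0,0,0,0,-6,0.03],[0,0,0,0,0,-6,0.03],[0,0,0,0,0,-6,0.03],[0,0,0,0,0,0,0.03],[0,0,0,0,0,0,0.03]])

```text
time: 9.98
tool_pos: [0.4197, -0.1995, 0.1874]
tool_rot: [-0.001, -0.024, 1.0, 0.0]
contact_force: [0.0, 1.0, -0.8]
gripper_width: 0.514
grasp_force: 5.5
```

```bash
python3 -c "
from h import *;to(.5227,-.1034,.15,183.4)"
```

```text
t 9.98 pos [ 0.4197 -0.1995  0.1874] yaw -177.27 tilt z [-0.001  0.001 -1.   ] shift cm [-10.75   9.1    3.73] turn z -0.7 F [ 0.   1.  -0.8] w 0.514 5.5
```

Emit:
move_arm(rows=[[-1.34,1.14,0.47,0,0,-0.7,0.03],[-1.34,1.14,0.47,0,0,0,0.03],[-1.34,1.14,0.47,0,0,0,0.03],[-1.34,1.14,0.47,0,0,0,0.03],[-1.34,1.14,0.47,0,0,0,0.03],[-1.34,1.14,0.47,0,0,0,0.03],[-1.34,1.14,0.47,0,0,0,0.03],[-1.34,1.14,0.47,0,0,0,0.03],[0,0,0,0,0,0,0.03],[0,0,0,0,0,0,0.03],[0,0,0,0,0,0,0.03]])

```text
time: 10.9
tool_pos: [0.5211, -0.1025, 0.1505]
tool_rot: [-0.0, -0.031, 1.0, -0.0]
contact_force: [-0.3, 0.3, -0.4]
gripper_width: 0.515
grasp_force: 5.5
```

```bash
python3 -c "
from h import *;to(.5227,-.1034,.09,183.4)
from plant import manip
for n,(u,v) in dict(top=(295,170),side=(375,190)).items():
    a=manip.grab_frame(n); pr=np.array([.6295,-.0971])
    cv2.imwrite(f'pics/d_{n}.png',cv2.resize(a['img'][v-50:v+50,u-45:u+45],None,fx=4.4,fy=4.4,interpolation=cv2.INTER_CUBIC))
    import pickle;pickle.dump(a,open(f'd_{n}.pkl','wb'))
i=[cv2.imread(f'pics/d_{n}.png') for n in('top','side')];cv2.imwrite('pics/d1.png',np.hstack(i))"
```

```text
t 10.9 pos [ 0.5211 -0.1025  0.1505] yaw -176.48 tilt z [-0.001 -0.    -1.   ] shift cm [-0.16 -0.1   6.05] turn z 0.1 F [-0.3  0.3 -0.4] w 0.515 5.5
```

View pics/d1.png

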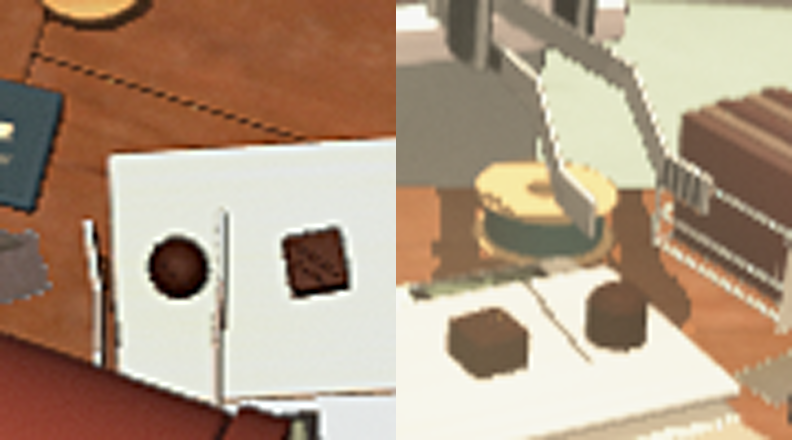

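The top view shows the left jaw tip at crop (89,222), the right tip at (222,210) and the praline at (178,267). The side view shows the right jaw end at (597,193 to 235) and the left at (712,180 to 213). I'll triangulate these.

Run:
```python
import pickle;from h import *
T=pickle.load(open('d_top.pkl','rb'));S=pickle.load(open('d_side.pkl','rb'))
top=lambda p:np.array(p)/4.4+[250-.4,120-.4]; side=lambda p:(np.array(p)-[396,0])/4.4+[330-.4,140-.4]
Pm=lambda f:f["mtx"]@np.c_[f["R"],f["t"]]
def tri(a,b):
    X=cv2.triangulatePoints(Pm(T),Pm(S),np.array(a,float).reshape(2,1),np.array(b,float).reshape(2,1));return (X[:3]/X[3]).ravel()
L=tri(top((89,222)),side((712,180)));R_=tri(top((222,210)),side((597,193)))
print("tips",L.round(4),R_.round(4),"mid",((L+R_)/2).round(4),np.linalg.norm(L-R_))
for z in(.115,.122):print(z,ray(T,[top((89,222)),top((222,210))],z).round(4).tolist())
pr=tri(top((178,267)),side((617,312)));print("praline body",pr.round(4), "top ray z.053",ray(T,top((178,267)),.053))
s,R=st();h=-R[:2,0];print("heading",h.round(3));P=s["tool_pos"]
print("nominal jaw top tip",(P[:2]+h*.125).round(4),P[2]-.029)
```

```text
tips [ 0.6418 -0.0655  0.1211] [ 0.6462 -0.1236  0.1253] mid [ 0.644  -0.0945  0.1232] 0.05841462785925968
0.115 [[0.6427, -0.0644], [0.6477, -0.1225]]
0.122 [[0.6418, -0.0655], [0.6468, -0.1231]]
praline body [ 0.6294 -0.0977  0.0536] top ray z.053 [[ 0.6297909  -0.09685814]]
heading [0.998 0.061]
nominal jaw top tip [ 0.646  -0.0952] 0.12190033133708264
```

Emit:
move_arm(rows=[[-0.3,-0.2,0,0,0,0,0.03],[0,0,1,0,0,0,0.03],[0,0,1,0,0,0,0.03],[0,0,1,0,0,0,0.03],[0,0,1,0,0,0,0.03],[0,0,0.8,0,0,0,0.03],[0,0,0.6,0,0,0,0.03],[0,0,0.5,0,0,0,0.03],[0,0,0,0,0,0,0.03],[0,0,0,0,0,0,0.03]])

```text
time: 11.83
tool_pos: [0.5247, -0.1039, 0.0915]
tool_rot: [-0.0, -0.031, 1.0, 0.0]
contact_force: [-0.1, -0.6, -0.2]
gripper_width: 0.52
grasp_force: 5.5
```

```bash
python3 -c "
from h import *;to(.5227,-.1034,.09,183.4)
from plant import manip
for n,(u,v) in dict(top=(295,180),side=(375,205)).items():
    a=manip.grab_frame(n)
    cv2.imwrite(f'pics/d_{n}.png',cv2.resize(a['img'][v-40:v+40,u-36:u+36],None,fx=5.5,fy=5.5,interpolation=cv2.INTER_CUBIC))
i=[cv2.imread(f'pics/d_{n}.png') for n in('top','side')];cv2.imwrite('pics/d2.png',np.hstack(i))"
```

```text
t 11.83 pos [ 0.5247 -0.1039  0.0915] yaw -176.42 tilt z [-0.  0. -1.] shift cm [0.19 0.06 0.15] turn z 0.2 F [-0.1 -0.6 -0.2] w 0.52 5.5
```

View pics/d2.png

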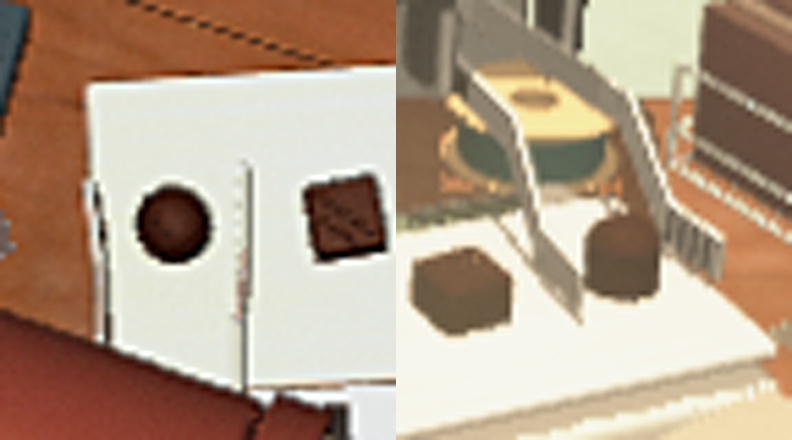

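The jaws straddle the praline evenly: left at 95, praline at 172, right at 245. The square praline is clear. I'll close slowly.

Emit:
move_arm(rows=[[0,0,0,0,0,0,0],[0,0,0,0,0,0,-0.03],[0,0,0,0,0,0,-0.06],[0,0,0,0,0,0,-0.09],[0,0,0,0,0,0,-0.12],[0,0,0,0,0,0,-0.14],[0,0,0,0,0,0,-0.16],[0,0,0,0,0,0,-0.18],[0,0,0,0,0,0,-0.2],[0,0,0,0,0,0,-0.22],[0,0,0,0,0,0,-0.24],[0,0,0,0,0,0,-0.24],[0,0,0,0,0,0,-0.24]])

```text
time: 13.02
tool_pos: [0.5247, -0.104, 0.0917]
tool_rot: [0.0, -0.031, 1.0, 0.0]
contact_force: [-0.2, -0.5, -0.0]
gripper_width: 0.385
grasp_force: 25.3
```

The pads read 25 N, so the praline is gripped. I'll tighten a little and lift straight up.

Emit:
move_arm(rows=[[0,0,0,0,0,0,-0.26],[0,0,0,0,0,0,-0.26],[0,0,-0.2,0,0,0,-0.26],[0,0,-0.4,0,0,0,-0.26],[0,0,-0.6,0,0,0,-0.26],[0,0,-0.8,0,0,0,-0.26],[0,0,-1,0,0,0,-0.26],[0,0,-1,0,0,0,-0.26],[0,0,-1,0,0,0,-0.26],[0,0,-1,0,0,0,-0.26],[0,0,-1,0,0,0,-0.26],[0,0,-1,0,0,0,-0.26],[0,0,-1,0,0,0,-0.26],[0,0,-0.7,0,0,0,-0.26],[0,0,-0.4,0,0,0,-0.26],[0,0,-0.2,0,0,0,-0.26],[0,0,0,0,0,0,-0.26],[0,0,0,0,0,0,-0.26],[0,0,0,0,0,0,-0.26],[0,0,0,0,0,0,-0.26]])

```text
time: 14.68
tool_pos: [0.5243, -0.1039, 0.194]
tool_rot: [-0.001, -0.031, 1.0, 0.0]
contact_force: [-0.1, 0.5, -1.2]
gripper_width: 0.38
grasp_force: 38.7
```

```bash
python3 -c "
from h import *;to(.5227,-.1034,.195,183.4)
from plant import manip
for n,(u,v) in dict(top=(295,175),side=(365,180)).items():
    a=manip.grab_frame(n)
    cv2.imwrite(f'pics/d_{n}.png',cv2.resize(a['img'][v-60:v+60,u-60:u+60],None,fx=3.3,fy=3.3,interpolation=cv2.INTER_CUBIC))
i=[cv2.imread(f'pics/d_{n}.png') for n in('top','side')];cv2.imwrite('pics/d3.png',np.hstack(i))"
```

```text
t 14.68 pos [ 0.5243 -0.1039  0.194 ] yaw -176.42 tilt z [-0.001  0.    -1.   ] shift cm [ 0.16  0.06 -0.1 ] turn z 0.2 F [-0.1  0.5 -1.2] w 0.38 38.7
```

View pics/d3.png

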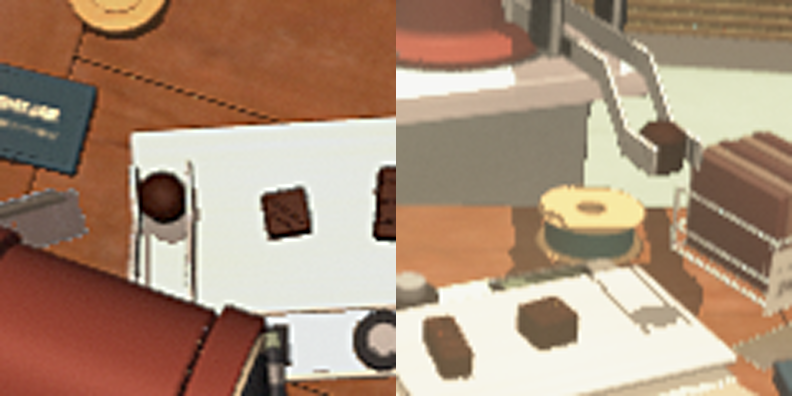

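The praline is held between the jaws at (665,145) in the side view, about 10 cm above the pan. The other two pralines haven't moved, and the button is up.

```bash
python3 -c "
from plant import manip
print(manip.job_done())"
```

```text
the job is handed in; nothing more can be done
None
```

I handed the job in: the scale was zeroed, and the tongs are holding the round praline steady about 10 cm above the pan with nothing else visibly moved; the hand-in call gave no verdict, and I did not read the weight on the display.

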